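# Open the interlocked air console at the goldsmith's bench

## Robot

A 6-joint arm with a two-finger parallel gripper is mounted at the origin on the work surface. World frame = base frame: x ahead of the robot, y to its left, z up, the work surface at z = 0. Lengths are in m, angles in rad, forces in N, time in s.
With the tool pointing down it reaches from about 0.3 to 0.775 m from the base axis. Payload 14.6 kg.
Tool frame: the origin (TCP) lies at the very end of the fingers, on their centre line; the grasp point (between the pads) lies 19 mm behind it (robot.grip_point_offset is the distance from the TCP to the grasp point, in m); z points along the fingers, y is the line along which they close (so a half turn about z gives the same grasp; the last joint's range is limited). The gripper opens to 94 mm and grips with 3 to 60 N. Pads are 16 mm wide; open, the fingers measure 119 mm over their backs; the gripper's body (75 mm by 177 mm) begins 78 mm behind the grasp point.
Start: joints at [-1.41, 0.3, 1.521, -0, 1.321, -0.067], TCP at [0.124, -0.536, 0.205] pointing down, gripper open.
Joint ranges: [-3.03, 3.03], [-0.79, 2.21], [0.23, 2.52], [-1.04, 4.18], [0, 3.07], [-2.55, 2.55]. Speed limits (rad/s): [2.22, 2.22, 2.57, 3.14, 3.14, 3.14].

## Interface

Orientations are given as a rotation vector (axis times angle).
In Python, from bench import robot gives the robot as it stands.
- The arm moves only by the tool move_arm, never from a script. Its argument "rows" is one flat list of numbers, 6 for each row, row after row: the shift along the world's x, y, z in mm, then the turn, a rotation vector about the world's x, y, z in rad. In form: [dx, dy, dz, ax, ay, az, dx, dy, dz, ax, ay, az, ...]. A call has 1 to 8 rows; each row shifts and turns the commanded pose from where the row before left it; what a row does not reach is not made up. A row lasts 1/12 s, in which the tool goes at most 41.7 mm and 7.16 degrees, less where a joint would pass 70% of its speed; a pose out of reach is approached as far as the arm can. A call is refused whole if a number of a shift passes 41.7 or a number of a turn 0.125, either way. A call with a gripper value outside its range is refused whole. "grip" is the closure, from 0 (fully open) to 1 (shut), set as the call begins (left out, the last holds). The fingers move at their own pace and stop on an object; "force" is the grip in N (left out, the last holds). Time passes only in rows, so rows that do not move let the fingers close. It gives the time, the measured TCP pose, the force, the opening and the grip force at its end, in the units of the state.
- robot.read_state(): the state, without advancing time (a new reading comes with each control period).
- robot.read_camera(name): name is "scene" or "top" or "wrist"; returns the picture (400x640x3 uint8, blue, green, red); there is no depth.
- robot.camera_info(name): a dict with "mtx" (3x3 intrinsics, pixels), "distortion" ([k1, k2, p1, p2, k3] as OpenCV has them; the pictures are not rectified), "eye" and "orientation" of the camera in the world. Camera axes: x right, y down, z forward; pixel columns grow to the right and rows downward; lengths in m; the calibration is good to about 2 mm. A picture is of the moment at which its call begins: read the wrist's pose just before it. camera_info takes no time and is no camera call; for the wrist camera it gives the pose at the moment of the call.
- robot.job_done(): hands the job in; it is judged then, once.
Trained networks look in the newest picture that a camera, given by its name, has taken for a name from the list of things; names that differ only in an ending like _2 or _b are one class to them, and where a whole thing is asked for, a point or a joint stands for the part that bears it (a point fixed in the world has none). Each returns a list of dicts, best first, with "score" (0 to 1); they miss things now and then, are a little off and sometimes report something else, mostly with a low value. They report only what shows in the picture. A call takes as long as a camera call.
- robot.recognise(camera, target): "pixel" ([column, row] in pixels, amid what is visible of it).
The state is a dict: "clock": time; "joints": joint angles; "qvel": joint speeds; "tau": joint torques, N m; "tool_pos": TCP position; "ee_rot": TCP orientation; "wrist_force": force on the tool from outside, world axes, zero at the start; "moment": the same for the moment, N m; "gripper_width": opening from 0.0 (shut) to 1.0 (fully open); "finger_force": force on a finger pad.
Only numpy, scipy, OpenCV 4.12 (cv2) and the standard library are available. Lean on these libraries where they do the work, as an engineer would, in place of code of your own. Each camera call takes 0.05 s, during which the arm holds its last target. There are 200 camera calls.

## Task

Switch on the air for the engraving handpiece: push the red isolator key straight down until you feel it bottom, turn it clockwise to the green mark while held down, and let it latch there. Only then is the blue-handled selector lever free: swing it clockwise all the way to its stop at the green mark and let go. Feel your way and never force either handle, and leave the things lying around undisturbed.

Things in the scene. Friction and masses are not known exactly. Their poses are not given: they have to be found in the camera images.
- console: grey painted steel air console screwed to the bench, 150 x 280 x 70 mm (x, y, height); origin at the centre of its underside, z up, -x is its front. The red isolator's upright spindle is at (0, -60) mm, the selector's upright pivot at (0, +60) mm; a white dot marks each handle's start (towards -x), a green dot its end, 80 degrees clockwise from above
- isolator_handle: red push-and-turn key: a bar 46 long (own x), 14 wide (own y), 26 mm tall, from 38 to 64 mm above the origin, on a round red flange of radius 24 mm (32 to 38 mm above the origin, so fingertips astride the bar can push the flange down). Origin on the spindle axis, at the console's top face while the key is up; z up; moves and turns with the key. Bar lies along console x at the start
- isolator_press (a joint): how far the key is pushed down (m): 0 up. A spring pushes it up with 5 N, rising 0.2 N per mm. A hidden hard rubber pad (10 N per mm) stops it somewhere from 8 to 26 mm down, different every time and not to be seen. It can be turned only while within about 1.5 mm above that pad or pressing on it. Turned home and let go, it springs up 2 to 6 mm into a notch and stays latched
- isolator (a joint): turn of the key (rad), clockwise from above positive: about 0 at the start, solid stop at about 1.45, latches between 1.34 and 1.45; friction is light (under 0.2 N m)
- isolator_pin: steel cross-pin of the key's lock, hidden inside the console, 20 mm out from the spindle axis: it bears on the lock's walls, ledges and stops when the key is twisted against them (25 N is about 0.5 N m) and is spoiled by more than 25 N. Origin on the spindle axis, at the console's top face while the key is up; moves with the key; nothing to handle
- isolator_foot: foot of the key's lock, hidden inside the console: it bears on the rubber pad only, and is spoiled if pressed on the pad with more than 12 N over and above the spring's force. Origin as isolator_pin; moves with the key; nothing to handle
- selector_tail: tail of the selector lever, hidden inside the console, 60 mm from the pivot: it bears on the interlock while locked and on the end stop, and is spoiled by more than 25 N (about 25 N at the blue post). Origin on the pivot axis at the console's top face; turns with the lever; nothing to handle
- selector_handle: upright round blue post, diameter 16 mm, 36 mm tall, at the end of the black selector lever, 62 mm from the pivot; origin at the centre of its foot, 18 mm above the console's top face; it may be pinched from above and is a sleeve that spins freely about its own upright axis, so its yaw means nothing and the gripper need not turn with the lever
- selector (a joint): turn of the selector lever (rad), clockwise from above positive: 0 at the start (lever towards the console's -x), solid stop at 1.4. Locked, but for some 0.06 rad of play, until the isolator is latched; then it needs about 0.1 N m and stays where it is left
- selector_pivot (a point): point on the selector's upright pivot axis, 36 mm above the console's top face
- bur_jar: bystander: small glass jar with white cap, diameter 48, 62 mm tall; origin at its foot
- varnish: bystander: small amber bottle with red cap, diameter 30, 55 mm tall; origin at its foot
- solder_block: bystander: round grey block, diameter 68, 24 mm tall; origin at its foot
- ring_cone: bystander: steel ring cone on a foot of diameter 48, 77 mm tall; origin at its foot
- ring_gauge: bystander: brass ring, outer diameter 28, 7 mm tall, lying on the console's top face behind the two handles; origin at its foot
- graver: bystander: wooden-handled graver 150 mm long lying before the console; origin under its middle
- stone_tray: bystander: white plastic tray 70 x 50 x 18 mm before the console; origin at its foot

How it is judged:
By the outcome, as a careful person would: the job done as asked, in the order asked, and still so for the second after the job is handed in, with the robot touching nothing.
It also fails if it takes over 70 s, if anything falls off the work surface, if the arm or the gripper's body presses on something with over 40 N, if the wrist force passes 120 N, or if a joint passes its speed limit or range.

## Working session

There is one attempt and no reset: what is moved stays moved. The work goes in short steps, Python scripts to look and compute and a tool call to move; the robot and the scene stay as the last step left them, time stands still between calls to the robot, and variables do not carry over. Pictures are saved under pics/ and viewed, at most 10 in all, crops included, and the job is handed in when it is done.

Besides the shell and the picture viewer there is one more tool, called after ">>>" by a JSON object that holds its "name" and its "arguments". move_arm: Moves the arm, as the interface text tells. Its arguments: {"type":"object","properties":{"rows":{"type":"array"},"grip":{"type":"number"},"force":{"type":"number"}},"required":["rows"]}

```bash
mkdir -p pics; ls
python3 - <<'E'
from bench import robot
import cv2, numpy as np
for c in ["scene","top"]:
    im=robot.read_camera(c); cv2.imwrite(f"pics/{c}0.png",im)
    i=robot.camera_info(c); print(c,i)
    for t in ["console","isolator_handle","selector_handle","ring_gauge"]:
        print(t,[(np.round(d["pixel"],1).tolist(),round(d["score"],2)) for d in robot.recognise(c,t)[:2]])
print(robot.read_state())
E
```

```text
pics
scene {'mtx': array([[500.07638578,   0.        , 317.71524541],
       [  0.        , 500.07638578, 201.77798065],
       [  0.        ,   0.        ,   1.        ]]), 'distortion': array([-0.05490691,  0.        ,  0.        ,  0.        ,  0.        ]), 'eye': array([1.22194468, 0.30379746, 0.69968397]), 'orientation': array([-1.39199024, -2.0730374 ,  0.96473537])}
console [([336.2, 223.1], 0.89)]
isolator_handle [([308.0, 177.1], 0.91), ([312.3, 223.0], 0.19)]
selector_handle [([373.3, 186.3], 0.42)]
ring_gauge [([316.5, 216.5], 0.4)]
top {'mtx': array([[379.77943527,   0.        , 321.44825769],
       [  0.        , 379.77943527, 196.47658987],
       [  0.        ,   0.        ,   1.        ]]), 'distortion': array([-0.09410398,  0.        ,  0.        ,  0.        ,  0.        ]), 'eye': array([0.50553126, 0.02660508, 0.82497308]), 'orientation': array([-2.17071973,  2.19240642, -0.15859486])}
console []
isolator_handle [([329.2, 228.3], 0.68)]
selector_handle []
ring_gauge [([307.3, 198.1], 0.66)]
{'clock': 0.5, 'joints': array([-1.40962783e+00,  2.99908008e-01,  1.52106113e+00, -5.68479929e-06,
        1.32070365e+00, -6.66085850e-02]), 'qvel': array([ 0.00186887, -0.00013958, -0.00186692, -0.00221449,  0.00055768,
       -0.00063982]), 'tau': array([-8.02512932e-04, -5.31344175e+01, -3.52739346e+01,  7.07803736e-02,
        2.14432116e-02, -1.46988862e-05]), 'tool_pos': array([ 0.12418211, -0.5357597 ,  0.2054153 ]), 'ee_rot': array([-3.12116097e+00, -3.57011578e-01,  1.45911450e-05]), 'wrist_force': array([-0.76349875, -0.51386931,  0.46349824]), 'moment': array([-0.03625975, -0.00083142, -0.04452901]), 'finger_force': 0.0, 'gripper_width': 0.9997166592085794}
```

View pics/scene0.png

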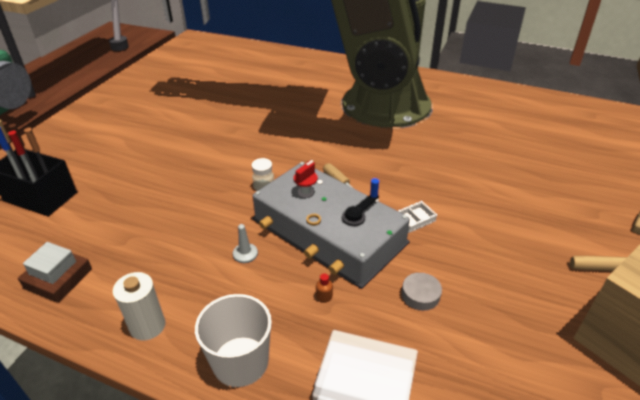

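View pics/top0.png

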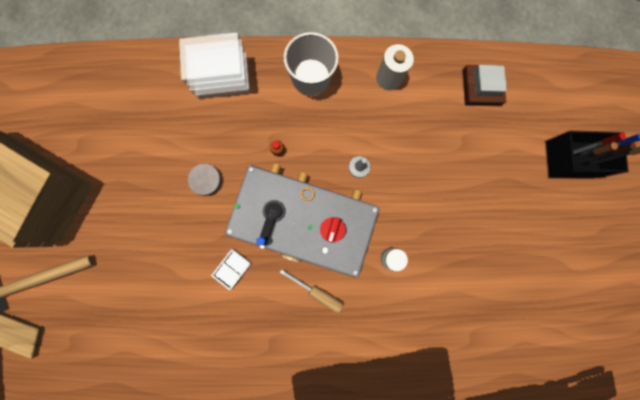

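The scene view shows the console amid the bench: red key at about (306,176), blue post (375,187). In the top view the console's screws are at about (251,170), (377,210), (356,272), (229,232), the key at (333,230), the pivot at (273,211), and the blue post at (263,240).

```bash
cat > h.py <<'E'
from bench import robot
import cv2, numpy as np
from scipy.spatial.transform import Rotation as R
def ray(c,px,z,info=None):
    i=info or robot.camera_info(c)
    u=cv2.undistortPoints(np.array([[px]],float),i["mtx"],i["distortion"])[0,0]
    d=R.from_rotvec(i["orientation"]).apply([u[0],u[1],1]); e=i["eye"]
    return e+d*(z-e[2])/d[2]
E
python3 - <<'E'
from h import *
P=np.array([ray("top",p,.07) for p in [(251,170),(377,210),(356,272),(229,232)]])
print(P.round(4)); c=P.mean(0); print("centre",c)
d=(P[0]+P[3]-P[1]-P[2])[:2]; yaw=np.arctan2(-d[0],d[1]); print("yaw",yaw, np.linalg.norm(P[0]-P[1]),np.linalg.norm(P[1]-P[2]))
Rm=R.from_euler('z',yaw).as_matrix()
for y in(-.06,.06): print(c+Rm@[0,y,0])
print("post model",c+Rm@[-.062,.06,0])
print("key",ray("top",(333,230),.115),ray("scene",(306,174),.125),"post",ray("top",(263,240),.106),ray("scene",(375,180),.124),"pivot",ray("top",(273,211),.085))
E
```

```text
[[ 0.6432  0.1403  0.07  ]
 [ 0.5603 -0.1121  0.07  ]
 [ 0.438  -0.0673  0.07  ]
 [ 0.5193  0.1829  0.07  ]]
centre [0.54022445 0.03594302 0.07      ]
yaw -0.31580468357677216 0.2656749847222169 0.1302190536540405
[ 0.52158957 -0.02108979  0.07      ]
[0.55885934 0.09297582 0.07      ]
post model [0.49992544 0.11223187 0.07      ]
key [ 0.52042067 -0.02002724  0.115     ] [ 0.5324466  -0.01004156  0.125     ] post [0.50319038 0.11131161 0.106     ] [0.50013111 0.11665456 0.124     ] pivot [0.55916213 0.09447601 0.085     ]
```

>>> {"name": "move_arm", "arguments": {"rows": [16,21,1.5,0,0,0.108,16,21,1.5,0,0,0.108,16,21,1.5,0,0,0.108,16,21,1.5,0,0,0.108,16,21,1.5,0,0,0.108,16,21,1.5,0,0,0.108,16,21,1.5,0,0,0.108,16,21,1.5,0,0,0.108]}}

```text
clock: 1.17
tool_pos: [0.2528, -0.3667, 0.2176]
ee_rot: [2.681, 1.638, 0.0]
wrist_force: [0.1, -0.2, -0.3]
gripper_width: 1.002
finger_force: 0.0
```

>>> {"name": "move_arm", "arguments": {"rows": [16,21,1.5,0,0,0.108,16,21,1.5,0,0,0.108,16,21,1.5,0,0,0.108,16,21,1.5,0,0,0.108,16,21,1.5,0,0,0.108,16,21,1.5,0,0,0.108,16,21,1.5,0,0,0.108,16,21,1.5,0,0,0.108]}}

```text
clock: 1.83
tool_pos: [0.3808, -0.1986, 0.2297]
ee_rot: [1.748, 2.61, 0.0]
wrist_force: [0.7, -1.0, -0.4]
gripper_width: 0.995
finger_force: 0.0
```

>>> {"name": "move_arm", "arguments": {"rows": [16,21,1.5,0,0,0.108,16,21,1.5,0,0,0.108,16,21,1.5,0,0,0.108,16,21,1.5,0,0,0.108,16,21,1.5,0,0,0.108,16,21,1.5,0,0,0.108,10,10,1.5,0,0,0.108,0,0,0,0,0,0]}}

```text
clock: 2.5
tool_pos: [0.4873, -0.0621, 0.24]
ee_rot: [0.658, 3.072, 0.0]
wrist_force: [-0.8, -0.3, 0.3]
gripper_width: 0.998
finger_force: 0.0
```

Run:
```python
from h import *
s=robot.read_state()
i=robot.camera_info("wrist"); im=robot.read_camera("wrist"); cv2.imwrite("pics/w1.png",im)
print(s["clock"],s["tool_pos"],R.from_rotvec(s["ee_rot"]).as_matrix().round(3),s["joints"].round(3),s["wrist_force"])
print(i["eye"],R.from_rotvec(i["orientation"]).as_matrix().round(2).tolist())
for t,z in [("isolator_handle",.115),("selector_handle",.106),("ring_gauge",.075)]:
    for d in robot.recognise("wrist",t)[:1]: print(t,d["pixel"],d["score"],ray("wrist",d["pixel"],z,i))
```

```text
2.5 [ 0.48734823 -0.06206761  0.23997942] [[-0.912  0.41   0.   ]
 [ 0.41   0.912  0.   ]
 [-0.     0.    -1.   ]] [-0.201  0.142  1.633  0.     1.367 -1.35 ] [-0.81384082 -0.30615874  0.33041087]
[ 0.42361326 -0.03224039  0.41878276] [[0.41, 0.89, 0.22], [0.91, -0.4, -0.1], [0.0, 0.24, -0.97]]
isolator_handle [368.8, 203.6] 0.58 [ 0.51794323 -0.01684449  0.115     ]
selector_handle [489.9, 129.6] 0.91 [0.50050337 0.11736553 0.106     ]
```

View pics/w1.png

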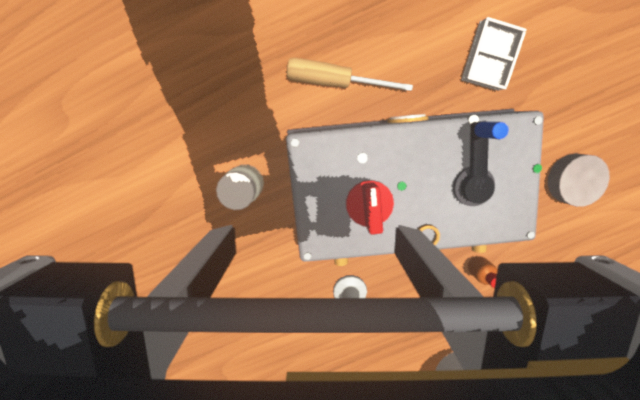

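The wrist view shows the key's flange centred at about (370,204), with the bar top running from (373,185) to (376,232). The console screws are at (295,142), (538,121), (531,235), (307,256), and the blue post's top is at (500,130).

Run:
```python
from h import *
P=np.array([ray("wrist",p,.07) for p in [(538,121),(295,142),(307,256),(531,235)]])
print(P.round(4)); c=P.mean(0)
d=(P[0]+P[3]-P[1]-P[2])[:2]; yaw=np.arctan2(-d[0],d[1]); print(c,yaw,np.linalg.norm(P[0]-P[1]),np.linalg.norm(P[1]-P[2]))
Rm=R.from_euler('z',yaw).as_matrix()
for v in([0,-.06,0],[0,.06,0],[-.062,.06,0]): print(c+Rm@v)
print("flange",ray("wrist",(370,204),.106)); a=ray("wrist",(373,185),.134);b=ray("wrist",(376,232),.134);print(a,b,(a+b)/2,np.arctan2(*(b-a)[1::-1]))
# red mask
im=cv2.imread("pics/w1.png").astype(int); m=((im[...,2]>120)&(im[...,1]<60)&(im[...,0]<70)).astype(np.uint8)
m[:, :330]=0;m[:,410:]=0;m[:170]=0;m[240:]=0
ys,xs=np.nonzero(m);print(xs.min(),xs.max(),ys.min(),ys.max(),len(xs))
```

```text
[[ 0.5228  0.183   0.07  ]
 [ 0.4352 -0.0628  0.07  ]
 [ 0.5587 -0.1066  0.07  ]
 [ 0.6453  0.1404  0.07  ]]
[0.54049543 0.03851859 0.07      ] -0.33995471128898175 0.2609539662422141 0.13099343780350622
[ 0.52048877 -0.0180476   0.07      ]
[0.56050209 0.09508477 0.07      ]
[0.50205037 0.11575833 0.07      ]
flange [ 0.5203581  -0.01826811  0.106     ]
[ 0.49643728 -0.01048324  0.134     ] [ 0.53882275 -0.02485427  0.134     ] [ 0.51763002 -0.01766875  0.134     ] -0.32689167572882266
347 375 183 227 539
```

>>> {"name": "move_arm", "arguments": {"rows": [11,14.5,-5,0,0,0.03,11,14.5,-10,0,0,0.03,11,14.5,-15,0,0,0.028,0,0,-20,0,0,0,0,0,-20,0,0,0,0,0,-15,0,0,0,0,0,-10,0,0,0,0,0,-5,0,0,0], "grip": 0.57, "force": 12}}

```text
clock: 3.37
tool_pos: [0.5185, -0.021, 0.1389]
ee_rot: [-0.538, -3.094, 0.0]
wrist_force: [0.3, -0.2, 0.2]
gripper_width: 0.471
finger_force: 0.0
```

>>> {"name": "move_arm", "arguments": {"rows": [0,0,-6,0,0,0,0,0,-6,0,0,0,0,0,-6,0,0,0,0,0,-5,0,0,0,0,0,-3,0,0,0,0,0,-2,0,0,0,0,0,0,0,0,0,0,0,0,0,0,0]}}

```text
clock: 4.03
tool_pos: [0.5193, -0.0203, 0.1121]
ee_rot: [0.534, 3.096, 0.0]
wrist_force: [-0.2, -0.7, 0.7]
gripper_width: 0.434
finger_force: 0.0
```

Run:
```python
from h import *
s=robot.read_state()
i=robot.camera_info("wrist"); im=robot.read_camera("wrist"); cv2.imwrite("pics/w2.png",im)
print(s["clock"],s["tool_pos"],s["wrist_force"],s["gripper_width"],s["moment"])
```

```text
4.0333 [ 0.51929573 -0.02026408  0.11208748] [-0.18720945 -0.65922386  0.65478576] 0.4338501079099205 [ 0.05075766 -0.15281211  0.02175914]
```

View pics/w2.png

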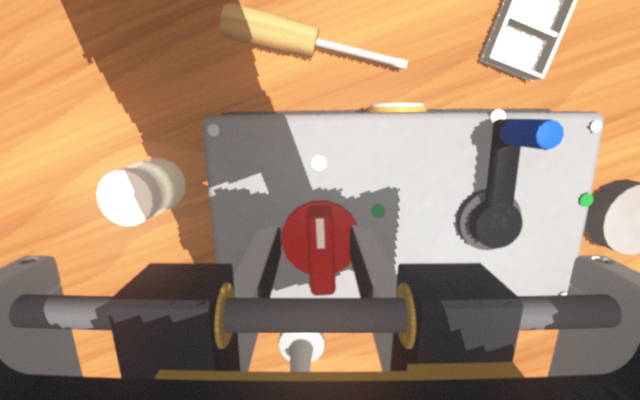

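The fingers stand astride the bar: the flange is centred at about (320,238), with the fingers at columns 265 and 370. Small trim, then close gently.

>>> {"name": "move_arm", "arguments": {"rows": [1,1.5,0,0,0,0,0,0,0,0,0,0,0,0,0,0,0,0,0,0,0,0,0,0,0,0,0,0,0,0,0,0,0,0,0,0], "grip": 1, "force": 12}}

```text
clock: 4.58
tool_pos: [0.5205, -0.018, 0.1121]
ee_rot: [0.534, 3.095, 0.002]
wrist_force: [1.9, 6.3, 0.4]
gripper_width: 0.151
finger_force: 11.8
```

Run:
```python
from bench import robot
s=robot.read_state()
print(s["clock"],s["tool_pos"],s["wrist_force"],s["gripper_width"]*94,s["moment"],s["finger_force"])
```

```text
4.5833 [ 0.52053397 -0.01803991  0.11211652] [1.91063549 6.27528927 0.3693098 ] 14.186136400927632 [ 1.21737226 -0.55398853  0.0336586 ] 11.822707504034042
```

>>> {"name": "move_arm", "arguments": {"rows": [0.2,0.7,-1,0,0,0,0,0,-1,0,0,0,0,0,-1,0,0,0,0,0,-1,0,0,0,0,0,-1,0,0,0,0,0,-1,0,0,0,0,0,-1,0,0,0,0,0,0,0,0,0]}}

```text
clock: 5.25
tool_pos: [0.5207, -0.0178, 0.1054]
ee_rot: [0.534, 3.095, 0.001]
wrist_force: [-0.0, 2.7, 4.5]
gripper_width: 0.151
finger_force: 11.9
```

>>> {"name": "move_arm", "arguments": {"rows": [0,0.2,-0.5,0,0,0,0,0,-0.5,0,0,0,0,0,0,0,0,0,0,0,0,0,0,0]}}

```text
clock: 5.58
tool_pos: [0.5207, -0.0177, 0.1045]
ee_rot: [0.534, 3.095, 0.001]
wrist_force: [-0.6, 3.1, 6.9]
gripper_width: 0.153
finger_force: 11.9
```

>>> {"name": "move_arm", "arguments": {"rows": [0,0,-0.5,0,0,0,0,0,0,0,0,0,0,0,0,0,0,0]}}

```text
clock: 5.83
tool_pos: [0.5207, -0.0177, 0.104]
ee_rot: [0.534, 3.095, 0.001]
wrist_force: [-0.1, 3.7, 5.9]
gripper_width: 0.151
finger_force: 11.9
```

Noise only; carry on in 1 mm steps.

>>> {"name": "move_arm", "arguments": {"rows": [0,0.2,-0.5,0,0,0,0,0,-0.5,0,0,0,0,0,0,0,0,0]}}

```text
clock: 6.08
tool_pos: [0.5207, -0.0176, 0.103]
ee_rot: [0.534, 3.095, 0.0]
wrist_force: [-0.5, 2.5, 5.4]
gripper_width: 0.153
finger_force: 11.9
```

>>> {"name": "move_arm", "arguments": {"rows": [0,0.2,-0.5,0,0,0,0,0,-0.5,0,0,0,0,0,0,0,0,0]}}

```text
clock: 6.33
tool_pos: [0.5207, -0.0176, 0.102]
ee_rot: [0.534, 3.095, -0.0]
wrist_force: [-0.5, -0.1, 6.0]
gripper_width: 0.15
finger_force: 11.9
```

>>> {"name": "move_arm", "arguments": {"rows": [0,0,-0.5,0,0,0,0,0,-0.5,0,0,0,0,0,0,0,0,0]}}

```text
clock: 6.58
tool_pos: [0.5208, -0.0176, 0.1011]
ee_rot: [0.534, 3.095, -0.0]
wrist_force: [0.2, 1.1, 6.3]
gripper_width: 0.149
finger_force: 11.9
```

>>> {"name": "move_arm", "arguments": {"rows": [0,0,-0.5,0,0,0,0,0,-0.5,0,0,0,0,0,0,0,0,0]}}

```text
clock: 6.83
tool_pos: [0.5207, -0.0175, 0.1]
ee_rot: [0.534, 3.095, -0.0]
wrist_force: [-0.6, 0.4, 5.7]
gripper_width: 0.146
finger_force: 11.9
```

>>> {"name": "move_arm", "arguments": {"rows": [0,0,-0.5,0,0,0,0,0,-0.5,0,0,0,0,0,0,0,0,0]}}

```text
clock: 7.08
tool_pos: [0.5208, -0.0175, 0.0991]
ee_rot: [0.534, 3.095, -0.0]
wrist_force: [-1.2, 1.0, 6.2]
gripper_width: 0.15
finger_force: 11.9
```

>>> {"name": "move_arm", "arguments": {"rows": [0,0,-0.5,0,0,0,0,0,-0.5,0,0,0,0,0,0,0,0,0]}}

```text
clock: 7.33
tool_pos: [0.5208, -0.0175, 0.0981]
ee_rot: [0.534, 3.095, 0.0]
wrist_force: [-0.5, 0.1, 7.0]
gripper_width: 0.154
finger_force: 11.9
```

>>> {"name": "move_arm", "arguments": {"rows": [0,0,-0.5,0,0,0,0,0,-0.5,0,0,0,0,0,0,0,0,0]}}

```text
clock: 7.58
tool_pos: [0.5208, -0.0175, 0.0972]
ee_rot: [0.534, 3.095, 0.0]
wrist_force: [-0.4, 0.6, 8.2]
gripper_width: 0.151
finger_force: 11.9
```

>>> {"name": "move_arm", "arguments": {"rows": [0,0,-0.5,0,0,0,0,0,0,0,0,0,0,0,0,0,0,0]}}

```text
clock: 7.83
tool_pos: [0.5208, -0.0175, 0.0967]
ee_rot: [0.534, 3.095, 0.0]
wrist_force: [-1.5, 2.1, 8.2]
gripper_width: 0.151
finger_force: 11.9
```

>>> {"name": "move_arm", "arguments": {"rows": [0,0,-0.5,0,0,0,0,0,-0.3,0,0,0,0,0,0,0,0,0]}}

```text
clock: 8.08
tool_pos: [0.5208, -0.0175, 0.0959]
ee_rot: [0.534, 3.095, 0.0]
wrist_force: [-1.6, 0.7, 7.6]
gripper_width: 0.148
finger_force: 11.9
```

>>> {"name": "move_arm", "arguments": {"rows": [0,0,-0.5,0,0,0,0,0,-0.5,0,0,0,0,0,0,0,0,0]}}

```text
clock: 8.33
tool_pos: [0.5208, -0.0175, 0.0948]
ee_rot: [0.534, 3.095, 0.0]
wrist_force: [-0.1, 1.4, 7.6]
gripper_width: 0.149
finger_force: 11.9
```

>>> {"name": "move_arm", "arguments": {"rows": [0,0,-0.5,0,0,0,0,0,-0.5,0,0,0,0,0,0,0,0,0]}}

```text
clock: 8.58
tool_pos: [0.5209, -0.0175, 0.0938]
ee_rot: [0.534, 3.094, 0.0]
wrist_force: [0.1, 0.6, 6.8]
gripper_width: 0.149
finger_force: 11.9
```

>>> {"name": "move_arm", "arguments": {"rows": [0,0,-0.5,0,0,0,0,0,-0.5,0,0,0,0,0,0,0,0,0]}}

```text
clock: 8.83
tool_pos: [0.5209, -0.0175, 0.0927]
ee_rot: [0.534, 3.094, 0.0]
wrist_force: [1.6, 0.8, 5.4]
gripper_width: 0.147
finger_force: 11.9
```

>>> {"name": "move_arm", "arguments": {"rows": [0,0,-0.5,0,0,0,0,0,-0.5,0,0,0,0,0,0,0,0,0]}}

```text
clock: 9.08
tool_pos: [0.5209, -0.0175, 0.0918]
ee_rot: [0.534, 3.094, 0.0]
wrist_force: [0.6, 1.5, 7.8]
gripper_width: 0.146
finger_force: 11.9
```

>>> {"name": "move_arm", "arguments": {"rows": [0,0,-0.5,0,0,0,0,0,-0.5,0,0,0,0,0,0,0,0,0]}}

```text
clock: 9.33
tool_pos: [0.5209, -0.0175, 0.0908]
ee_rot: [0.534, 3.094, 0.0]
wrist_force: [0.6, 1.1, 6.5]
gripper_width: 0.149
finger_force: 11.9
```

>>> {"name": "move_arm", "arguments": {"rows": [0,0,-0.5,0,0,0,0,0,-0.5,0,0,0,0,0,0,0,0,0]}}

```text
clock: 9.58
tool_pos: [0.521, -0.0175, 0.09]
ee_rot: [0.534, 3.094, 0.0]
wrist_force: [-0.9, 1.3, 10.9]
gripper_width: 0.148
finger_force: 12.0
```

>>> {"name": "move_arm", "arguments": {"rows": [0,0,-0.3,0,0,0,0,0,0,0,0,0,0,0,0,0,0,0]}}

```text
clock: 9.83
tool_pos: [0.521, -0.0175, 0.0899]
ee_rot: [0.534, 3.094, 0.0]
wrist_force: [-1.2, 1.2, 11.4]
gripper_width: 0.148
finger_force: 12.0
```

>>> {"name": "move_arm", "arguments": {"rows": [0,0,0,0,0,0,0,0,0,0,0,-0.03,0,0,0,0,0,-0.03,0,0,0,0,0,-0.03,0,0,0,0,0,-0.03,0,0,0,0,0,0], "force": 20}}

```text
clock: 10.33
tool_pos: [0.521, -0.0174, 0.0899]
ee_rot: [0.722, 3.056, 0.001]
wrist_force: [-1.5, 1.7, 10.5]
gripper_width: 0.148
finger_force: 20.0
```

```bash
cat > st.py <<'E'
from bench import robot
from scipy.spatial.transform import Rotation as R
import numpy as np
s=robot.read_state(); m=R.from_rotvec(s["ee_rot"]).as_matrix()
print(s["clock"],s["tool_pos"].round(4),s["wrist_force"].round(1),"M",s["moment"].round(3),"w",s["gripper_width"]*94,"xang",np.arctan2(m[1,0],m[0,0]),"q6",s["joints"][5])
E
python3 st.py
```

```text
10.3333 [ 0.521  -0.0174  0.0899] [-1.5  1.7 10.5] M [0.552 0.251 0.   ] w 13.868865129333233 xang 2.67785780034607 q6 -1.2109423684499638
```

>>> {"name": "move_arm", "arguments": {"rows": [0,0,0,0,0,-0.07,0,0,0,0,0,-0.07,0,0,0,0,0,-0.07,0,0,0,0,0,-0.07,0,0,0,0,0,-0.07,0,0,0,0,0,-0.07,0,0,0,0,0,-0.05,0,0,0,0,0,0]}}

```text
clock: 11.0
tool_pos: [0.5212, -0.0172, 0.09]
ee_rot: [1.415, 2.803, 0.002]
wrist_force: [-0.0, 4.1, 10.6]
gripper_width: 0.149
finger_force: 20.0
```

```bash
python3 st.py
```

```text
11.0 [ 0.5212 -0.0172  0.09  ] [-0.   4.1 10.6] M [ 0.909 -0.103 -0.033] w 13.960670361269646 xang 2.206387449027546 q6 -0.7394778616085301
```

>>> {"name": "move_arm", "arguments": {"rows": [0,0.3,0,0,0,-0.09,0,0,0,0,0,-0.1,0,0,0,0,0,-0.1,0,0,0,0,0,-0.1,0,0,0,0,0,-0.1,0,0,0,0,0,-0.1,0,0,0,0,0,-0.05,0,0,0,0,0,0]}}

```text
clock: 11.67
tool_pos: [0.5216, -0.0169, 0.0901]
ee_rot: [2.225, 2.215, 0.004]
wrist_force: [3.0, 3.3, 9.5]
gripper_width: 0.148
finger_force: 20.0
```

```bash
python3 st.py
```

```text
11.6667 [ 0.5216 -0.0169  0.0901] [3.  3.3 9.5] M [ 0.785 -0.509 -0.022] w 13.879387259751221 xang 1.5662381357383646 q6 -0.09876053557657642
```

>>> {"name": "move_arm", "arguments": {"rows": [0.3,0.2,-0.1,0,0,-0.04,0,0,0,0,0,-0.04,0,0,0,0,0,-0.04,0,0,0,0,0,-0.02,0,0,0,0,0,0,0,0,0,0,0,0]}}

```text
clock: 12.17
tool_pos: [0.5218, -0.0169, 0.09]
ee_rot: [2.371, 2.058, 0.004]
wrist_force: [1.9, 2.4, 9.6]
gripper_width: 0.145
finger_force: 20.0
```

```bash
python3 st.py
```

```text
12.1667 [ 0.5218 -0.0169  0.09  ] [1.9 2.4 9.6] M [ 0.569 -0.332 -0.03 ] w 13.626575209874744 xang 1.4295613935097786 q6 0.03830158642072988
```

>>> {"name": "move_arm", "arguments": {"rows": [0,0,0,0,0,-0.02,0,0,0,0,0,-0.02,0,0,0,0,0,0,0,0,0,0,0,0]}}

```text
clock: 12.5
tool_pos: [0.5218, -0.0169, 0.09]
ee_rot: [2.412, 2.01, 0.004]
wrist_force: [1.5, 3.3, 11.0]
gripper_width: 0.147
finger_force: 20.0
```

```bash
python3 st.py
```

```text
12.5 [ 0.5218 -0.0169  0.09  ] [ 1.5  3.3 11. ] M [ 0.538 -0.284  0.046] w 13.855913389877623 xang 1.3895768961316222 q6 0.07827007443332296
```

>>> {"name": "move_arm", "arguments": {"rows": [0,0,0,0,0,0,0,0,0,0,0,0,0,0,1,0,0,0,0,0,1,0,0,0,0,0,1,0,0,0,0,0,2,0,0,0,0,0,3,0,0,0,0,0,0,0,0,0], "grip": 0.78}}

```text
clock: 13.17
tool_pos: [0.5209, -0.017, 0.0972]
ee_rot: [2.413, 2.011, 0.001]
wrist_force: [-0.2, -0.5, 0.8]
gripper_width: 0.219
finger_force: 0.0
```

```bash
python3 st.py
```

```text
13.1667 [ 0.5209 -0.017   0.0972] [-0.2 -0.5  0.8] M [ 0.017 -0.082  0.003] w 20.631549437621246 xang 1.3897792584826183 q6 0.07810468302851972
```

>>> {"name": "move_arm", "arguments": {"rows": [0,0,3,0,0,0,0,0,6,0,0,0,0,0,10,0,0,0,0,0,15,0,0,0,0,0,20,0,0,0,0,0,20,0,0,0,0,0,16,0,0,0,0,0,0,0,0,0], "grip": 0.65}}

```text
clock: 13.83
tool_pos: [0.522, -0.0171, 0.1908]
ee_rot: [2.41, 2.009, 0.006]
wrist_force: [0.8, 0.2, -0.4]
gripper_width: 0.35
finger_force: 0.0
```

Run:
```python
from h import *
import st
i=robot.camera_info("wrist"); im=robot.read_camera("wrist"); cv2.imwrite("pics/w3.png",im)
np.savez("w3.npz",**i)
for t,z in [("isolator_handle",.1),("selector_handle",.106)]:
    for d in robot.recognise("wrist",t)[:1]: print(t,d["pixel"],d["score"],ray("wrist",d["pixel"],z,i))
```

```text
13.8333 [ 0.522  -0.0171  0.1908] [ 0.8  0.2 -0.4] M [-0.034 -0.05   0.057] w 32.93183542918654 xang 1.3898464334898288 q6 0.07808205823465028
isolator_handle [315.9, 200.8] 0.93 [ 0.52298547 -0.01477242  0.1       ]
selector_handle [253.4, 38.1] 0.92 [0.49946858 0.11969057 0.106     ]
```

View pics/w3.png

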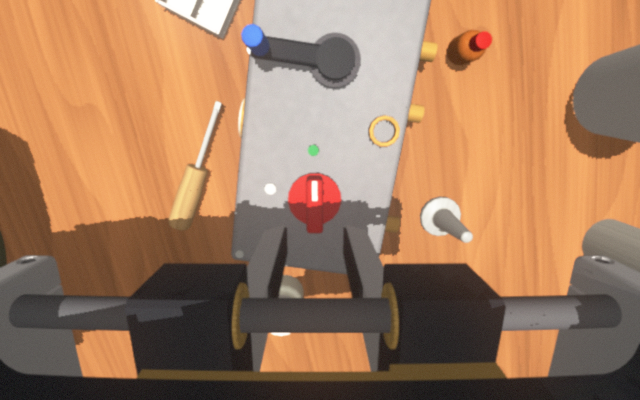

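The key lies turned at about (316,200), pointing at the green dot (313,150), and stays sunk, so it looks latched. The blue post's top is at (253,35) and the hub at (335,60). Now on to the post.

>>> {"name": "move_arm", "arguments": {"rows": [-2.5,16.8,0,0,0,0.0875,-2.6,16.8,0,0,0,0.0875,-2.6,16.8,0,0,0,0.0875,-2.6,16.8,-5,0,0,0.0875,-2.6,16.8,-8,0,0,0.0875,-2.6,16.8,-10,0,0,0.0875,-2.5,16.8,-10,0,0,0.0875,-2.5,16.5,-7,0,0,0.0875], "grip": 0.55}}

```text
clock: 14.65
tool_pos: [0.4992, 0.1178, 0.1447]
ee_rot: [-1.57, -2.719, 0.003]
wrist_force: [0.3, 0.3, 0.7]
gripper_width: 0.452
finger_force: 0.0
```

>>> {"name": "move_arm", "arguments": {"rows": [0,0,-5,0,0,0,0,0,0,0,0,0,0,0,0,0,0,0]}}

```text
clock: 14.9
tool_pos: [0.5, 0.1166, 0.1412]
ee_rot: [-1.58, -2.715, 0.001]
wrist_force: [-0.2, 0.5, -0.5]
gripper_width: 0.448
finger_force: 0.0
```

Run:
```python
from h import *
import st
i=robot.camera_info("wrist"); im=robot.read_camera("wrist"); cv2.imwrite("pics/w4.png",im)
np.savez("w4.npz",**i)
for t,z in [("selector_handle",.106)]:
    for d in robot.recognise("wrist",t)[:1]: print(t,d["pixel"],d["score"],ray("wrist",d["pixel"],z,i))
```

```text
14.9 [0.5    0.1166 0.1412] [-0.2  0.5 -0.5] M [-0.012 -0.119 -0.007] w 42.148551270315686 xang 2.0874854951204598 q6 -0.3588403476498542
selector_handle [314.8, 226.3] 0.56 [0.50115319 0.11540225 0.106     ]
```

View pics/w4.png

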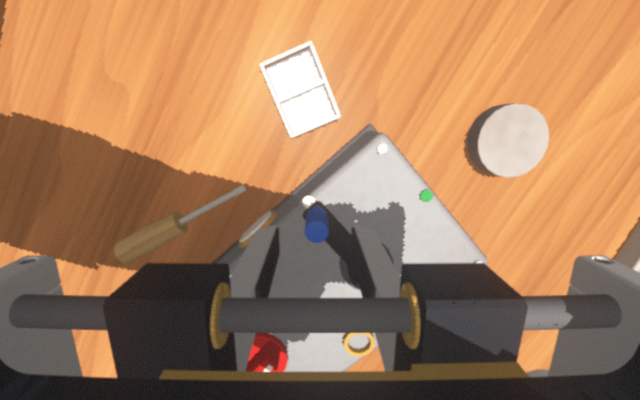

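The post, at about (316,225), stands midway between the fingers; descend.

>>> {"name": "move_arm", "arguments": {"rows": [1.2,0,-5,0,0,0,0,0,-9,0,0,0,0,0,-10,0,0,0,0,0,-10,0,0,0,0,0,-6,0,0,0,0,0,-3,0,0,0,0,0,0,0,0,0,0,0,0,0,0,0]}}

```text
clock: 15.67
tool_pos: [0.5015, 0.1171, 0.0987]
ee_rot: [-1.577, -2.717, 0.0]
wrist_force: [0.3, -1.1, -0.5]
gripper_width: 0.449
finger_force: 0.0
```

>>> {"name": "move_arm", "arguments": {"rows": [0,0,0,0,0,0,0,0,0,0,0,0,0,0,0,0,0,0,0,0,0,0,0,0,0,0,0,0,0,0,0,0,0,0,0,0], "grip": 1, "force": 8}}

```text
clock: 16.17
tool_pos: [0.5014, 0.1171, 0.0989]
ee_rot: [1.577, 2.717, 0.0]
wrist_force: [-1.0, 0.7, 1.9]
gripper_width: 0.168
finger_force: 8.0
```

```bash
python3 st.py
```

```text
16.1667 [0.5014 0.1171 0.0989] [-1.   0.7  1.9] M [ 0.01   0.162 -0.027] w 15.74979104504577 xang 2.089790326073611 q6 -0.3606743217432775
```

```bash
python3 -c "
import numpy as np
t=np.arange(0,1.45,.1);a=np.pi-.338-t
p=62*np.c_[np.cos(a),np.sin(a)]
print(np.c_[t[1:],np.diff(p,axis=0)].round(2).tolist(), p[-1])"
```

```text
[[0.1, 2.34, 5.74], [0.2, 2.91, 5.47], [0.3, 3.44, 5.16], [0.4, 3.94, 4.79], [0.5, 4.39, 4.37], [0.6, 4.81, 3.91], [0.7, 5.17, 3.41], [0.8, 5.49, 2.88], [0.9, 5.75, 2.31], [1.0, 5.95, 1.73], [1.1, 6.09, 1.13], [1.2, 6.18, 0.51], [1.3, 6.2, -0.11], [1.4, 6.15, -0.72]] [10.31839179 61.13534813]
```

First 0.1 rad in small steps (past the 0.06 play), feeling the force.

>>> {"name": "move_arm", "arguments": {"rows": [0.6,1.4,0,0,0,0,0.6,1.4,0,0,0,0,0.6,1.4,0,0,0,0,0.6,1.5,0,0,0,0,0,0,0,0,0,0]}}

```text
clock: 16.58
tool_pos: [0.5039, 0.1232, 0.0988]
ee_rot: [-1.577, -2.717, -0.0]
wrist_force: [-3.0, 1.4, 4.8]
gripper_width: 0.169
finger_force: 8.0
```

It is free, so the isolator has latched. Continue the arc.

>>> {"name": "move_arm", "arguments": {"rows": [1.4,2.8,0,0,0,0,1.5,2.7,0,0,0,0,1.7,2.6,0,0,0,0,1.7,2.6,0,0,0,0,2,2.4,0,0,0,0,2,2.4,0,0,0,0,2.2,2.2,0,0,0,0,2.2,2.2,0,0,0,0]}}

```text
clock: 17.25
tool_pos: [0.5188, 0.1431, 0.0988]
ee_rot: [1.577, 2.717, 0.001]
wrist_force: [-3.0, 0.3, 5.3]
gripper_width: 0.171
finger_force: 8.0
```

>>> {"name": "move_arm", "arguments": {"rows": [2.4,2,0.3,0,0,0,2.4,1.9,0.2,0,0,0,2.6,1.7,0,0,0,0,2.6,1.7,0,0,0,0,2.7,1.5,0,0,0,0,2.8,1.4,0,0,0,0,2.9,1.2,0,0,0,0,2.9,1.1,0,0,0,0]}}

```text
clock: 17.92
tool_pos: [0.54, 0.1553, 0.0991]
ee_rot: [-1.577, -2.717, 0.0]
wrist_force: [-1.5, 0.6, -1.1]
gripper_width: 0.168
finger_force: 8.0
```

Next t = 1.0–1.3.

>>> {"name": "move_arm", "arguments": {"rows": [3,0.9,0,0,0,0,3,0.8,0,0,0,0,3,0.6,0,0,0,0,3.1,0.5,0,0,0,0,3.1,0.3,0,0,0,0,3.1,0.2,0,0,0,0,3.1,0,0,0,0,0,0,0,0,0,0,0]}}

```text
clock: 18.58
tool_pos: [0.5618, 0.1585, 0.0992]
ee_rot: [1.577, 2.717, 0.001]
wrist_force: [2.0, 1.1, -3.9]
gripper_width: 0.167
finger_force: 8.0
```

```bash
python3 -c "
import numpy as np
c=np.array([.5599,.0965])
for p in ([.5014,.1171],[.5039,.1232],[.5188,.1431],[.54,.1553]):
  d=np.array(p)-c;print(np.hypot(*d),np.arctan2(d[1],d[0]))
from scipy.optimize import least_squares
"; python3 st.py
```

```text
0.06202104481544953 2.8030155385217452
0.062039422950249896 2.696688343241645
0.062135094753287316 2.293562717893934
0.062076162896880116 1.8971316682211328
18.5833 [0.5618 0.1585 0.0992] [ 2.   1.1 -3.9] M [ 0.424 -0.376  0.048] w 15.7284146173194 xang 2.0896265162210543 q6 -0.30661746653615596
```

>>> {"name": "move_arm", "arguments": {"rows": [1.5,0,-0.2,0,0,0,1.5,-0.1,0,0,0,0,1.5,-0.2,0,0,0,0,1,-0.1,0,0,0,0,0,0,0,0,0,0,0,0,0,0,0,0]}}

```text
clock: 19.08
tool_pos: [0.567, 0.1582, 0.0992]
ee_rot: [1.577, 2.717, 0.001]
wrist_force: [1.2, 2.1, -3.2]
gripper_width: 0.166
finger_force: 8.0
```

>>> {"name": "move_arm", "arguments": {"rows": [1,-0.1,0,0,0,0,1,-0.1,0,0,0,0,0,0,0,0,0,0,0,0,0,0,0,0]}}

```text
clock: 19.42
tool_pos: [0.5688, 0.1579, 0.0991]
ee_rot: [1.577, 2.717, 0.0]
wrist_force: [0.5, 2.1, -2.2]
gripper_width: 0.171
finger_force: 8.0
```

>>> {"name": "move_arm", "arguments": {"rows": [1,-0.1,0,0,0,0,0,0,0,0,0,0,0,0,0,0,0,0]}}

```text
clock: 19.67
tool_pos: [0.5695, 0.1578, 0.099]
ee_rot: [-1.577, -2.717, 0.0]
wrist_force: [-2.3, 1.9, -0.8]
gripper_width: 0.169
finger_force: 8.0
```

>>> {"name": "move_arm", "arguments": {"rows": [0.6,-0.1,0,0,0,0,0,0,0,0,0,0,0,0,0,0,0,0]}}

```text
clock: 19.92
tool_pos: [0.5697, 0.1578, 0.0989]
ee_rot: [-1.576, -2.716, 0.001]
wrist_force: [-6.1, 3.1, -0.4]
gripper_width: 0.164
finger_force: 8.0
```

The stop is felt at the expected angle (~1.39 rad). One slight nudge, then release and lift.

>>> {"name": "move_arm", "arguments": {"rows": [0.4,0,0,0,0,0,0,0,0,0,0,0]}}

```text
clock: 20.08
tool_pos: [0.5698, 0.1578, 0.0989]
ee_rot: [-1.576, -2.715, 0.002]
wrist_force: [-7.7, 3.9, 0.8]
gripper_width: 0.166
finger_force: 8.0
```

>>> {"name": "move_arm", "arguments": {"rows": [0,0,0,0,0,0,0,0,0,0,0,0,0,0,0,0,0,0,0,0,0,0,0,0,0,0,0,0,0,0], "grip": 0.6}}

```text
clock: 20.5
tool_pos: [0.5709, 0.1576, 0.0992]
ee_rot: [1.577, 2.717, 0.0]
wrist_force: [0.4, -0.0, 0.1]
gripper_width: 0.401
finger_force: 0.0
```

>>> {"name": "move_arm", "arguments": {"rows": [0,0,4,0,0,0,0,0,8,0,0,0,0,0,12,0,0,0,0,0,20,0,0,0,0,0,25,0,0,0,0,0,25,0,0,0,0,0,10,0,0,0,0,0,0,0,0,0]}}

```text
clock: 21.17
tool_pos: [0.5716, 0.1579, 0.2063]
ee_rot: [1.575, 2.714, 0.005]
wrist_force: [-0.3, -0.4, -0.7]
gripper_width: 0.396
finger_force: 0.0
```

Run:
```python
from h import *
import st
i=robot.camera_info("wrist"); im=robot.read_camera("wrist"); t=robot.read_camera("top")
cv2.imwrite("pics/w5.png",np.vstack([cv2.resize(im,(480,300)),cv2.resize(t[120:320,180:500],(480,300))]))
for d in robot.recognise("wrist","selector_handle")[:1]: print(d["pixel"],d["score"],ray("wrist",d["pixel"],.106,i))
```

```text
21.1667 [0.5716 0.1579 0.2063] [-0.3 -0.4 -0.7] M [-0.001 -0.093 -0.004] w 37.269847327649146 xang 2.0898102470037094 q6 -0.31123039043714484
[313.0, 199.9] 0.9 [0.57057853 0.15833725 0.106     ]
```

View pics/w5.png

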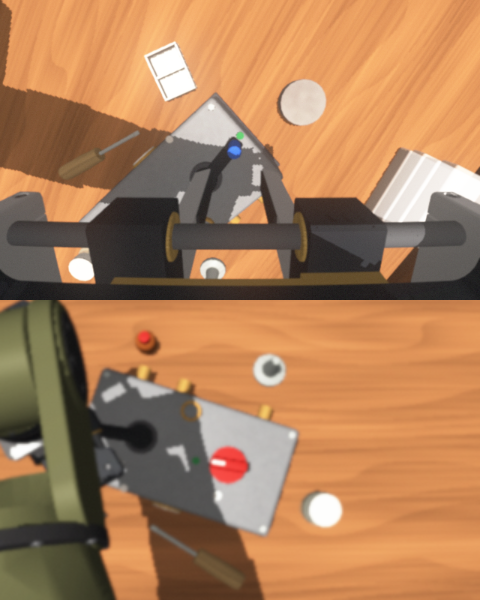

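The lever points at the green mark (post at (234,150) beside the green dot at (240,135)). The key is still turned to its own green dot ((228,463), lower half), and the bystanders look undisturbed. Handing in.

```bash
python3 -c "
from bench import robot
print(robot.job_done())"
```

```text
the job is handed in; nothing more can be done
None
```

The air is switched on: the red key was pressed to the bottom, turned clockwise and latched at its green mark. The blue lever was then swung clockwise to its stop and released, and the job was handed in at about 21 s.

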